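# Refill the carton display on the shop counter

## Robot

A 6-joint arm with a two-finger parallel gripper is mounted at the origin on the work surface. World frame = base frame: x ahead of the robot, y to its left, z up, the work surface at z = 0. Lengths are in m, angles in rad, forces in N, time in s.
With the tool pointing down it reaches from about 0.35 to 0.975 m from the base axis. Payload 7.1 kg.
Tool frame: the origin (TCP) lies midway between the tips of the shut fingers; the grasp point (between the pads) lies 19 mm behind it; z points along the fingers, y is the line along which they close (so a half turn about z gives the same grasp; the last joint's range is limited). The gripper opens to 88 mm and grips with 3 to 60 N. Pads are 20 mm wide; open, the fingers measure 115 mm over their backs; the gripper's body (75 mm by 178 mm) begins 61 mm behind the grasp point.
Start: joints at [1.154, 0.423, 1.63, -0, 1.089, -0.019], TCP at [0.242, 0.576, 0.223] pointing down, gripper open.
Joint ranges: [-3, 3], [-0.9, 2.11], [0.09, 2.58], [-1.31, 4.45], [0.11, 2.69], [-2.54, 2.54]. Speed limits (rad/s): [2.39, 2.39, 3.01, 3.14, 3.14, 3.14].

## Interface

Orientations are given as a unit quaternion [w, x, y, z].
In Python, from station import move_pose, movel, movej, command_gripper, wait, inverse_kinematics, read_camera, camera_info, MotionError, job_done, get_time, get_joint_pos, get_qvel, get_effort, get_tcp_pos, get_ee_rot, get_ft_force, get_ft_torque, get_grip_width, get_finger_force gives the robot as it stands. Calls block until the motion is done:
- move_pose(position, orientation): joint-space move of the TCP to a pose.
- movel(position, frame=None, v=0.15, until_force=None): straight line of the TCP; frame=None keeps the orientation; v is the mean speed in m/s. With until_force (N) it stops when the force on the tool has changed by that much, and returns True; else False.
- movej(angles): joint-space move.
- command_gripper(opening): opening from 0.0 (shut) to 1.0 (fully open); the grip force is fixed at half the most; returns when the fingers have stopped.
- wait(seconds).
- inverse_kinematics(position, orientation): joint angles nearest the present ones, or None.
- read_camera(name): name is "side" or "top" or "wrist"; returns the picture (480x640x3 uint8, red, green, blue); there is no depth.
- camera_info(name): a dict with "intrinsics" (3x3 intrinsics, pixels), "T" (4x4, takes a point from camera to world coordinates); the wrist camera has in their place "tool_from_camera" (4x4, takes a point from camera to tool coordinates, whose origin is the TCP and whose axes are the flange's). Camera axes: x right, y up, looking along -z (the intrinsics and any distortion apply to the point x, -y, -z); pixel columns grow to the right and rows downward; lengths in m; the calibration is good to about 2 mm. The wrist camera is an equidistant fisheye: a pixel r from the principal point sees the ray r / f radians off the axis. A picture is of the moment at which its call begins: read the wrist's pose just before it. camera_info takes no time and is no camera call.
A pose or a line that the arm cannot do raises MotionError and nothing moves.
- job_done(): hands the job in; it is judged then, once.
Readings, each from a call of its own:
- get_time(): time.
- get_joint_pos(): joint angles.
- get_qvel(): joint speeds.
- get_effort(): joint torques, N m.
- get_tcp_pos(): TCP position.
- get_ee_rot(): TCP orientation.
- get_ft_force(): force on the tool from outside, world axes, zero at the start.
- get_ft_torque(): the same for the moment, N m.
- get_grip_width(): opening from 0.0 (shut) to 1.0 (fully open).
- get_finger_force(): force on a finger pad.
Only numpy, scipy, OpenCV 4.12 (cv2) and the standard library are available. Lean on these libraries where they do the work, as an engineer would, in place of code of your own. Each camera call takes 0.05 s, during which the arm holds its last target. There are 200 camera calls.

## Task

Refill the counter display with all the cartons that lie about on the counter: slacken the sunken clamp screw with the T-handled square key (a quarter turn anticlockwise), slide the end fence out, and lay the cartons along the dark lane in running bond, three end to end in the bottom course starting against the fixed end wall, the others above, each centred over a joint of the course below. Then slide the fence in until it is snug against the bottom course, turn the screw fully tight with the key, and leave the key standing in its stand with everything let go. Leave the calculator, the mouse and the bottle opener alone.

Things in the scene. Friction and masses are not known exactly. Their poses are not given: they have to be found in the camera images.
- tray_mid (a point): centre of the top of the display base: a plywood board 110 x 360 mm, 10 mm thick, fixed on the counter, its top 10 mm above the counter; long axis = this frame's y (z up). A dark lane 46 mm wide runs along the middle of it (x = 0). A clear end wall, 90 mm wide, 45 mm high, stands fixed across the -y end, its inner face at y = -172 mm. Two edge rails (x = +-47 to +-54 mm) stand 4 mm above the board.
- place1 (a point): where the centre of a carton in the bottom course belongs, the one against the fixed end wall: 36 mm from that wall's face, 32 mm above the counter; axes as the display base
- place2 (a point): the same for the second carton of the bottom course, 108 mm from the end wall's face
- place3 (a point): the same for the third carton of the bottom course, 180 mm from the end wall's face
- place4 (a point): the same for a carton in the second course over the joint of the first and second below, 72 mm from the end wall's face, 76 mm above the counter
- place5 (a point): the same for a carton in the second course over the joint of the second and third below, 144 mm from the end wall's face, 76 mm above the counter
- place6 (a point): the same for the single carton of the third course, over the joint of the second course, 108 mm from the end wall's face, 120 mm above the counter
- carton1_mid (a point): centre of a carton, orange with a blue band: a stiff box 72 mm long (its x) with a square section of 44 x 44 mm, 100 to 200 g; it may lie on any of its four long sides. All cartons are alike but for colour. Some may be absent.
- carton2_mid (a point): centre of a carton, blue with an orange band: a stiff box 72 mm long (its x) with a square section of 44 x 44 mm, 100 to 200 g; it may lie on any of its four long sides. All cartons are alike but for colour. Some may be absent.
- carton3_mid (a point): centre of a carton, orange with a blue band: a stiff box 72 mm long (its x) with a square section of 44 x 44 mm, 100 to 200 g; it may lie on any of its four long sides. All cartons are alike but for colour. Some may be absent.
- carton4_mid (a point): centre of a carton, blue with an orange band: a stiff box 72 mm long (its x) with a square section of 44 x 44 mm, 100 to 200 g; it may lie on any of its four long sides. All cartons are alike but for colour. Some may be absent.
- carton5_mid (a point): centre of a carton, orange with a blue band: a stiff box 72 mm long (its x) with a square section of 44 x 44 mm, 100 to 200 g; it may lie on any of its four long sides. All cartons are alike but for colour. Some may be absent.
- carton6_mid (a point): centre of a carton, blue with an orange band: a stiff box 72 mm long (its x) with a square section of 44 x 44 mm, 100 to 200 g; it may lie on any of its four long sides. All cartons are alike but for colour. Some may be absent.
- fence (a joint): sliding end fence of the display, m: it runs along the base's y. The clear distance between the fixed end wall and the fence's inner face is 0.110 + this value (0 to 0.152); larger is farther out. It slides with 3 to 5 N when the screw is slack; when the screw is tight it is clamped and holds against 10 to 20 N.
- fence_face (a point): middle of the inner face of the fence's clear plate: 90 mm wide, 45 mm high, 8 mm thick, top 58 mm above the counter; it moves with the fence. Axes as the display base: y points outward, away from the cartons.
- boss_top (a point): centre of the mouth of the blue round boss on the fence's foot, 38 mm outside the fence's inner face, 58 mm above the counter. The boss is a tube 34 mm in diameter, 40 mm tall, with a 23 mm bore; it can be gripped from outside to slide the fence. The screw sits at the bottom of the bore. Axes as the display base.
- socket (a point): centre of the bottom of the socket of the clamp screw, 21 mm above the counter, 38 mm below the boss's mouth, on the boss's axis (z up). It is a square socket 12.6 mm wide and 18 mm deep with a countersunk mouth; its frame turns with the screw, and the sides of the square are parallel to its x and y axes.
- screw (a joint): angle of the clamp screw, rad: 0 is fully tight (a stop), 1.5 fully slack (a stop); it grows as the screw is turned anticlockwise seen from above. The clamp lets go from about 0.6 on. Turning takes about 0.15 to 0.25 N m; the key has about 9 degrees of play either way in the socket.
- key_bar (a point): centre of the red handle bar of the T-handle square key, which stands upright in its stand: bar 90 mm long (its x), 15 mm thick (its y), 18 mm high (z up). The square shank, 11 x 11 mm, sides parallel to x and y, ends 112 mm below this point; its last 8 mm are a round nose that tapers to 6 mm. A black ring, 29 mm in diameter, forms a collar from 24 to 34 mm below this point and rests on the stand. The key weighs 160 g.
- stand_hole (a point): centre of the mouth of the hole in the wooden key stand, a fixed block 64 x 64 x 85 mm; hole 22 mm wide, 81 mm deep, mouth 85 mm above the counter. With the key in it, the middle of the key's bar is 119 mm above the counter.
- calculator: desk calculator lying on the counter, 155 x 105 x 20 mm, black; to be left alone. Origin under its centre
- mouse: black computer mouse, 105 x 60 x 34 mm; to be left alone. Origin under its centre
- opener: flat steel bottle opener, 100 x 38 x 6 mm; to be left alone. Origin under its centre
There are look-alikes about, which are no part of the job. There is more than one size of the part that bears key_bar; the job needs the smallest.

How it is judged:
By the outcome, as a careful person would: the job done as asked, in the order asked, and still so for the second after the job is handed in, with the robot touching nothing.
Of carton1, carton2, carton3, carton4, carton5, carton6 only 4 to 6 are there at a start; the rules pass over those that are not, and their reading is None.
At some moment in a run one of carton1, carton2, carton3, carton4, carton5, carton6 may be knocked a few centimetres aside while the robot is not near it.
It also fails if it takes over 210 s, if anything falls off the work surface, if the arm or the gripper's body presses on something with over 40 N, if the wrist force passes 120 N, or if a joint passes its speed limit or range.

## Working session

There is one attempt and no reset: what is moved stays moved. The work goes in short steps, each a Python script; the robot and the scene stay as the last script left them, time stands still between calls to the robot, and variables do not carry over. Pictures are saved under pics/ and viewed, at most 16 in all, crops included, and the job is handed in when it is done.

```bash
ls; mkdir -p pics; python3 - <<'E'
from station import *
import cv2,numpy as np
np.set_printoptions(precision=4,suppress=True)
for n in ["top","side","wrist"]:
    cv2.imwrite(f"pics/{n}0.png",read_camera(n)[:,:,::-1]); print(n,camera_info(n))
print(get_time(),get_tcp_pos(),get_ee_rot())
E
```

```text
pics
top {'intrinsics': array([[499.265 ,   0.    , 317.8904],
       [  0.    , 499.265 , 248.5927],
       [  0.    ,   0.    ,   1.    ]]), 'T': array([[ 0.0232,  0.9906, -0.1351,  0.3638],
       [-0.9995,  0.0258,  0.0176, -0.057 ],
       [ 0.021 ,  0.1346,  0.9907,  1.2626],
       [ 0.    ,  0.    ,  0.    ,  1.    ]])}
side {'intrinsics': array([[454.837 ,   0.    , 323.1177],
       [  0.    , 454.837 , 243.9923],
       [  0.    ,   0.    ,   1.    ]]), 'T': array([[ 0.8463,  0.2777, -0.4545, -0.0908],
       [-0.5326,  0.4523, -0.7154, -1.0106],
       [ 0.0069,  0.8475,  0.5307,  0.8205],
       [ 0.    ,  0.    ,  0.    ,  1.    ]])}
wrist {'intrinsics': array([[371.6483,   0.    , 323.3995],
       [  0.    , 371.6483, 240.6699],
       [  0.    ,   0.    ,   1.    ]]), 'tool_from_camera': array([[ 0.0001,  0.9679,  0.2512,  0.0688],
       [ 1.    , -0.0001,  0.0002, -0.0001],
       [ 0.0002,  0.2512, -0.9679, -0.1622],
       [ 0.    ,  0.    ,  0.    ,  1.    ]])}
0.15 [0.2419 0.5758 0.2221] [-0.0001  0.1976  0.9803 -0.0006]
```

View pics/top0.png

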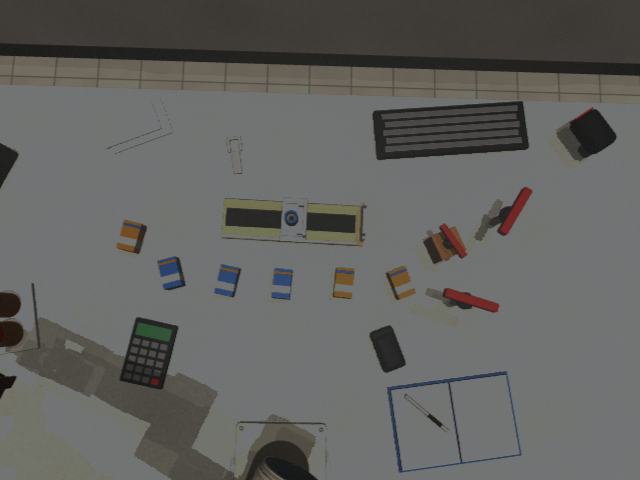

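View pics/side0.png

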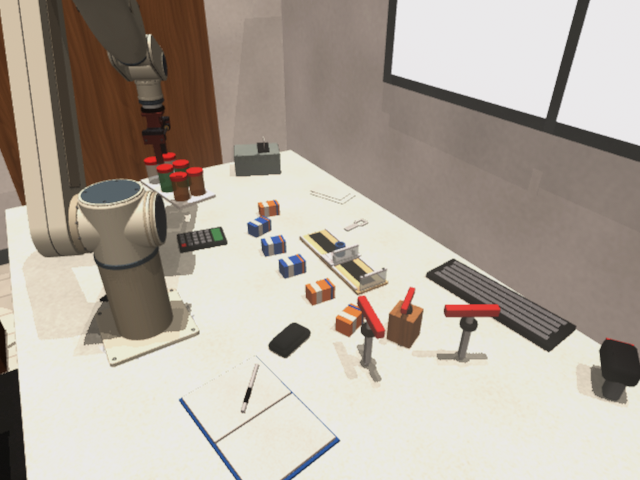

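Six cartons can be seen in the top picture: orange at (131,237), (344,283) and (401,283), and blue at (171,273), (227,281) and (282,284). The display is at (292,222), with its end wall on the right at (362,222) and the fence boss at (291,218).

Three things could be taken for the key: the red bars at (453,240) in the wooden stand, (515,211) and (470,300). The one at (453,240) is the shortest and stands in the wooden stand, so I choose it and will check it close up.

```bash
cat > h.py <<'E'
from station import *
import cv2,numpy as np
from scipy.spatial.transform import Rotation as R
np.set_printoptions(precision=4,suppress=True)
def quat(th):  # tool down, finger-closing line along world angle th
    a=(th+np.pi/2)/2; return np.array([0,np.cos(a),np.sin(a),0])
def rot(q): return R.from_quat([q[1],q[2],q[3],q[0]]).as_matrix()
def snap(n,name=None):
    ci=camera_info(n)
    if n=="wrist":
        T=np.eye(4);T[:3,:3]=rot(get_ee_rot());T[:3,3]=get_tcp_pos();T=T@ci["tool_from_camera"]
    else: T=ci["T"]
    im=read_camera(n)
    if name: cv2.imwrite(f"pics/{name}.png",im[:,:,::-1]); np.savez(f"pics/{name}.npz",T=T,K=ci["intrinsics"],w=n=="wrist",im=im)
    return dict(im=im,T=T,K=ci["intrinsics"],w=n=="wrist")
def load(name): return dict(np.load(f"pics/{name}.npz"))
def cast(c,px,z):
    px=np.atleast_2d(np.float64(px)); K=c["K"]
    d=(px-K[:2,2])/K[0,0]
    if c["w"]:
        r=np.linalg.norm(d,axis=1,keepdims=True)+1e-9
        v=np.hstack([d/r*np.sin(r),np.cos(r)])
    else: v=np.hstack([d,np.ones((len(d),1))])
    v=v*[1,-1,-1]; v=v@c["T"][:3,:3].T; o=c["T"][:3,3]
    return o+v*((z-o[2])/v[:,2:])
def proj(c,P):
    p=(np.atleast_2d(P)-c["T"][:3,3])@c["T"][:3,:3]*[1,-1,-1]
    if c["w"]:
        r=np.linalg.norm(p[:,:2],axis=1,keepdims=True)+1e-12
        d=p[:,:2]/r*np.arctan2(r,p[:,2:])
    else: d=p[:,:2]/p[:,2:]
    return d*c["K"][0,0]+c["K"][:2,2]
def go(x,y,z,th): move_pose([x,y,z],quat(th))
E
python3 - <<'E'
from h import *
c=snap("top","top1")
for n,p,z in [("c",[(131,237),(171,273),(227,281),(282,284),(344,283),(401,283)],.044),("tray ends",[(222,222),(362,222)],.01),("boss",[(291,218)],.058),("key",[(453,240)],.119),("others",[(515,211),(470,300)],.15)]:
    print(n,cast(c,p,z)[:,:2].tolist())
go(0.52,-.02,.40,0); print(get_time(),get_tcp_pos()); snap("wrist","w1"); 
E
```

```text
c [[0.5467070924867321, 0.3802175446393102], [0.4607640588824368, 0.27720748969157943], [0.4446687947922857, 0.1405936961333337], [0.4406627956893391, 0.006756916326612468], [0.44682412344724176, -0.14442165813277644], [0.450267231058583, -0.2841790035922211]]
tray ends [[0.596425923917304, 0.16590490144207032], [0.6061312546523924, -0.1903873574782952]]
boss [[0.6020685998447997, -0.01069306685808541]]
key [[0.5481819285520829, -0.3917393325827926]]
others [[0.6142487855904599, -0.5264707658391894], [0.4085989377393543, -0.41901648828903854]]
2.625 [ 0.52   -0.0193  0.3997]
```

View pics/w1.png

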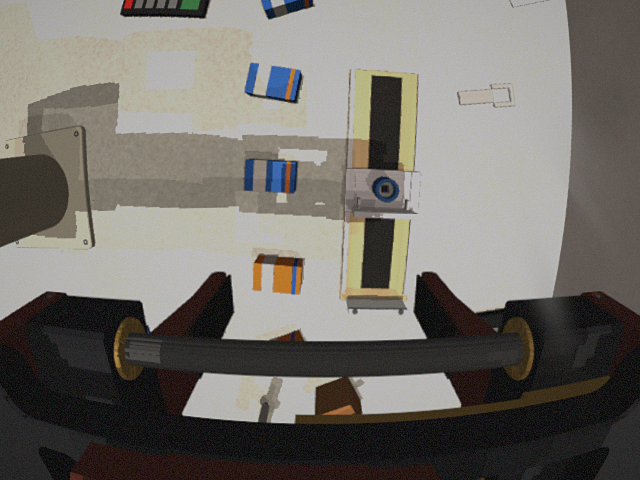

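The wrist view shows the board at (378,185) with the fence in between: boss at (385,189), plate at about y=212. The end wall is at (375,305). Cartons can be seen at (272,83), (270,175), (278,273) and (288,338), and part of one at the top.

```bash
cat >> h.py <<'E'
def mask(c,*rngs):
    hsv=cv2.cvtColor(c["im"],cv2.COLOR_RGB2HSV); m=0
    for lo,hi in rngs: m=m|cv2.inRange(hsv,lo,hi)
    return m
BL=((105,150,40),(125,255,255)); OR=((3,150,60),(18,255,255)); RED=((0,170,60),(3,255,255)); RED2=((174,170,60),(180,255,255))
def blobs(m,amin=100,close=5):
    m=cv2.morphologyEx(m,cv2.MORPH_CLOSE,np.ones((close,close)))
    cs,_=cv2.findContours(m,cv2.RETR_EXTERNAL,cv2.CHAIN_APPROX_NONE)
    return [k[:,0] for k in cs if cv2.contourArea(k)>amin]
def rect(P):  # min area rect of world pts (metres) -> centre, (long,short), angle of long side
    (c,(w,h),a)=cv2.minAreaRect(np.float32(P[:,:2]*1000)); a=np.radians(a)
    if w<h: w,h,a=h,w,a+np.pi/2
    return np.array(c)/1000,(w,h),(a+np.pi/2)%np.pi-np.pi/2
E
python3 - <<'E'
from h import *
c=load("w1")
hsv=cv2.cvtColor(c["im"],cv2.COLOR_RGB2HSV)
for p in [(357,120),(385,100),(270,160),(275,273),(410,120),(360,270)]: print(p,hsv[p[1],p[0]],end=' ')
y=mask(c,((20,60,60),(35,255,255)))
y[:, :335]=0;y[:,425:]=0;y[310:]=0
k=[b for b in blobs(y,150)]
for b in k: print("yel",len(b),b.min(0),b.max(0),rect(cast(c,b,.01)))
d=mask(c,((0,0,0),(180,255,45)))
m=np.zeros_like(d);m[60:300,345:415]=d[60:300,345:415]
for b in blobs(m,200): print("dark",b.min(0),b.max(0),rect(cast(c,b,.01)))
print("boss",cast(c,[(385,189)],.058))
t=load("top1")
s=snap("side","s1")
def tri(a,pa,b,pb):
    A=[];B=[]
    for k,p in((a,pa),(b,pb)):
        o=k["T"][:3,3];v=cast(k,[p],0)[0]-o;v/=np.linalg.norm(v);M=np.eye(3)-np.outer(v,v);A.append(M);B.append(M@o)
    return np.linalg.lstsq(np.vstack(A),np.hstack(B),rcond=None)[0]
print(tri(t,(515,211),s,(471,311)),tri(t,(470,300),s,(370,315)),tri(t,(453,240),s,(408,300)))
for nm,cc,r in(("blue",t,BL),("or",t,OR)):
    for b in blobs(mask(cc,r),60,7): 
        R_=rect(cast(cc,b,.044)); print(nm,b.mean(0),R_)
# look down at the boss
go(.603,-.01-.069,.12,0); snap("wrist","w2")
cv2.imwrite("pics/w2c.png",cv2.resize(load("w2")["im"][100:340,200:440,::-1],(600,600),interpolation=cv2.INTER_CUBIC))
go(.548,-.392-.10,.25,0); snap("wrist","w3"); print(get_time())
cv2.imwrite("pics/w3c.png",load("w3")["im"][:,:,::-1])
E
```

```text
(357, 120) [ 30  64 188] (385, 100) [13 53 43] (270, 160) [110 149  70] (275, 273) [ 16 207 186] (410, 120) [ 28  79 184] (360, 270) [ 28  72 194] yel 220 [340 222] [366 299] (array([ 0.5665, -0.1282]), (127.35758972167969, 42.231178283691406), np.float64(-1.5542619892180038))
yel 207 [383 219] [409 300] (array([ 0.6339, -0.1272]), (135.53756713867188, 38.840450286865234), np.float64(-1.544550840962652))
yel 433 [354  70] [417 170] (array([0.6108, 0.0913]), (147.93556213378906, 93.13603973388672), np.float64(1.5318157710774614))
dark [362 218] [393 287] (array([ 0.6036, -0.1146]), (111.90541076660156, 43.38378143310547), np.float64(1.543173087862213))
dark [369  76] [400 169] (array([0.6098, 0.0865]), (139.38967895507812, 43.66487121582031), np.float64(1.541587974381398))
boss [[ 0.604  -0.0082  0.058 ]]
[ 0.6132 -0.5249  0.1532] [ 0.4091 -0.4178  0.1552] [ 0.5481 -0.3914  0.1202]
blue [282.4912 277.0175] (array([0.4572, 0.0075]), (36.99928665161133, 34.9732780456543), np.float64(1.525056002440568))
blue [227.5088 273.5965] (array([0.4618, 0.1401]), (38.97929000854492, 36.6174201965332), np.float64(1.3687239190790632))
blue [168.0175 266.2632] (array([0.4769, 0.2861]), (40.10606002807617, 37.12086486816406), np.float64(-1.2948902579253816))
or [344.1754 275.8772] (array([ 0.464 , -0.1441]), (39.25179672241211, 39.079010009765625), np.float64(-1.5567690037638258))
or [399.0526 276.1228] (array([ 0.4663, -0.2791]), (41.59782409667969, 38.051944732666016), np.float64(-1.1703723135907205))
or [125.0526 247.    ] (array([0.5214, 0.3921]), (42.19768524169922, 11.338508605957031), np.float64(1.3687636001793053))
or [130.459 229.377] (array([0.5656, 0.3825]), (42.85449981689453, 38.221923828125), np.float64(1.3504897877275086))
5.575
```

View pics/w2c.png

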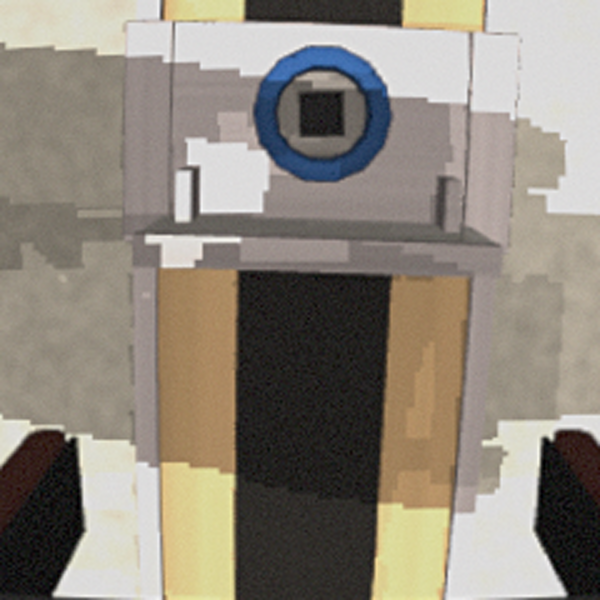

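View pics/w3c.png

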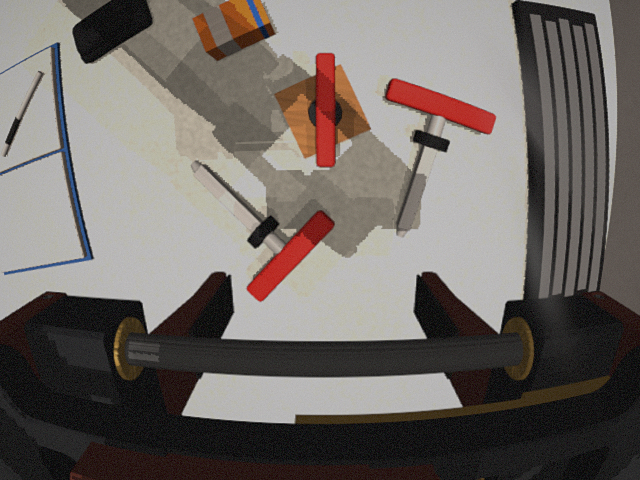

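In the close view the boss ring is centred at crop (322,113), and the square socket is at the same place with its sides nearly parallel to the image. The key view shows the wooden stand with the short red bar at (325,110). The look-alikes are the larger red bars at (290,255) and (440,105). I keep the one in the stand, measure its bar length, and work out the angles.

```bash
python3 - <<'E'
from h import *
c=load("w3")
for b in blobs(mask(c,RED,RED2),300):
    if b[:,1].max()<310: print("red",b.mean(0),[ (rect(cast(c,b,z))) for z in(.128,)])
print("lookalikes at .155",cast(c,[(290,255),(440,105)],.155))
# stand outline: wood top
w=mask(c,((5,100,90),(20,220,255)));w[:60]=0;w[170:]=0;w[:,:265]=0;w[:,380:]=0
b=np.vstack(blobs(w,100)); print("stand",rect(cast(c,b,.085)))
c=load("w2")
m=mask(c,((0,0,0),(180,255,50))); s=np.zeros_like(m); s[130:160,312:346]=m[130:160,312:346]
for b in blobs(s,50,1): print("socket",b.mean(0),rect(cast(c,b,.039)))
bl=mask(c,((100,120,40),(125,255,255)))
for b in blobs(bl,300): print("boss",cv2.minEnclosingCircle(b)[:2],rect(cast(c,b,.058)))
# lane direction, tray
d=mask(c,((0,0,0),(180,255,60)));d[:215]=0
for b in blobs(d,1000): 
    if 290<b[:,0].mean()<360: print("lane",rect(cast(c,b,.01)))
q0=np.array(get_joint_pos());print(q0)
for p in [(.548,-.392,.119),(.604,-.01,.133)]:
    for th in np.radians([-180,-90,-60,0,60,90,150,180]):
        q=inverse_kinematics([p[0],p[1],p[2]-.019],quat(th)); print(p[:2],round(np.degrees(th)),None if q is None else np.round(q[-1],2),end='; ')
E
```

```text
red [290.2344 254.9427] [(array([ 0.5198, -0.5093]), (91.19493865966797, 17.30514907836914), np.float64(0.8175331301118622))]
red [440.0083 105.5583] [(array([ 0.6404, -0.3873]), (91.12539672851562, 17.82600975036621), np.float64(-0.2585155770170271))]
red [325.088 109.548] [(array([ 0.5493, -0.3935]), (87.05111694335938, 14.321718215942383), np.float64(-1.5694547831925698))]
lookalikes at .155 [[ 0.5238 -0.4994  0.155 ]
 [ 0.6296 -0.3901  0.155 ]]
stand (array([ 0.5479, -0.3933]), (70.27110290527344, 63.8206901550293), np.float64(-1.1445718086871146))
socket [328.2581 145.    ] (array([ 0.6065, -0.0096]), (10.536845207214355, 10.430660247802734), np.float64(-1.567877075198128))
boss ((328.4764404296875, 145.12826538085938), 26.930437088012695) (array([ 0.6066, -0.0097]), (31.872573852539062, 31.61180877685547), np.float64(0.0034797973320344067))
boss ((71.0, 133.0), 28.6357421875) (array([0.4247, 0.0096]), (40.1558952331543, 11.097582817077637), np.float64(1.4977471496745682))
boss ((111.5, 131.0), 33.7676887512207) (array([0.4607, 0.0068]), (40.41708755493164, 25.368993759155273), np.float64(1.494427519375784))
boss ((146.39285278320312, 131.0357208251953), 32.42604064941406) (array([0.4917, 0.0044]), (40.4666748046875, 23.71675682067871), np.float64(1.490225716965912))
lane (array([ 0.5875, -0.296 ]), (1165.4151611328125, 468.91162109375), np.float64(0.008991404003622971))
[-0.7458  0.5654  1.3317  0.0003  1.2457 -0.7475]
(0.548, -0.392) -180 2.5; (0.548, -0.392) -90 0.93; (0.548, -0.392) -60 0.41; (0.548, -0.392) 0 -0.64; (0.548, -0.392) 60 -1.69; (0.548, -0.392) 90 -2.21; (0.548, -0.392) 150 None; (0.548, -0.392) 180 2.5; (0.604, -0.01) -180 None; (0.604, -0.01) -90 1.53; (0.604, -0.01) -60 1.01; (0.604, -0.01) 0 -0.04; (0.604, -0.01) 60 -1.08; (0.604, -0.01) 90 -1.61; (0.604, -0.01) 150 None; (0.604, -0.01) 180 None;
```

```bash
python3 - <<'E'
from h import *
a=dict(im=cv2.imread("pics/side0.png")[:,:,::-1].copy());b=load("s1")
go(.5,-.1,.35,0); s=snap("side","s2"); t=snap("top","top2")
for n,c in(("s0",a),("s1",b),("s2",s),("t1",load("top1")),("t2",t)):
    print(n,[(k.mean(0).round(),cv2.contourArea(k)) for k in blobs(mask(c,RED,RED2),40) if k[:,0].mean()>340])
i=s["im"][200:440,320:620,::-1]; j=t["im"][150:350,360:560,::-1]
cv2.imwrite("pics/cmp.png",np.hstack([cv2.resize(i,(450,360)),cv2.resize(j,(350,360))]))
E
```

```text
s0 [(array([472., 307.]), 281.5), (array([371., 314.]), 242.0), (array([408., 299.]), 98.5)]
s1 [(array([472., 306.]), 281.0), (array([371., 314.]), 240.5), (array([408., 299.]), 98.5)]
s2 [(array([435., 373.]), 336.5), (array([427., 303.]), 272.0)]
t1 [(array([472., 300.]), 327.5), (array([516., 211.]), 299.0)]
t2 [(array([454., 239.]), 123.5), (array([436., 197.]), 294.0)]
```

View pics/cmp.png

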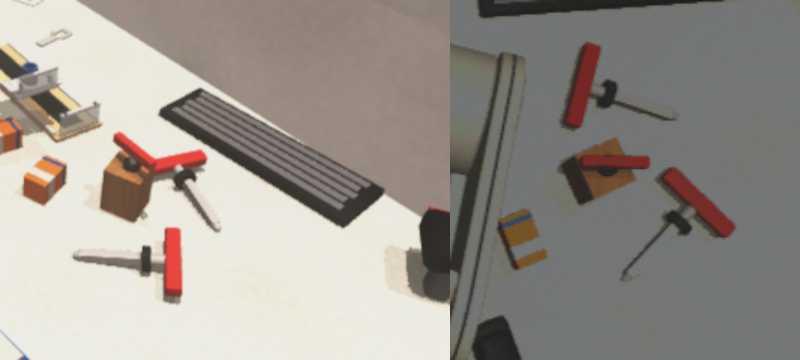

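The two look-alike keys were standing on end. They have since toppled and now lie flat, clear of the work: in the top crop their bars are at (584,85) and (697,200). The chosen key still stands in its block (crop 614,161), but its bar now lies along world y. Next I take one close look from straight above, then grasp it and insert it.

```bash
cat >> h.py <<'E'
def keylook(x,y,name,z=.19):
    go(x,y-.069,z,0); c=snap("wrist",name)
    bs=[b for b in blobs(mask(c,RED,RED2),300) if b[:,1].max()<310]
    b=min(bs,key=lambda b:np.hypot(*(b.mean(0)-[323,145])))
    return rect(cast(c,b,z-.062))
def st(*a): print(*a,"t%.1f"%get_time(),"tcp",np.array(get_tcp_pos()),"F",np.array(get_ft_force()),"M",np.array(get_ft_torque()),"w%.3f"%get_grip_width(),flush=True)
E
python3 - <<'E'
from h import *
c,s,a=keylook(.549,-.393,"k1"); print(c,s,a)
assert 80<s[0]<95 and 11<s[1]<19
th=a+np.pi/2 if a<0 else a-np.pi/2
print("th",th)
go(c[0],c[1],.17,th); 
movel([c[0],c[1],.102],v=.1); st("at")
command_gripper(0.0); st("grip",get_finger_force())
movel([c[0],c[1],.235],v=.12); st("lift")
cv2.imwrite("pics/k2.png",read_camera("wrist")[:,:,::-1])
np.save("key.npy",[c[0],c[1],th])
E
```

```text
[ 0.549  -0.3931] (87.17366790771484, 14.463907241821289) -1.5665036273680686
th 0.004292699426827973
at t9.9 tcp [ 0.5493 -0.3935  0.1024] F [ 1.149  -1.5634  0.3626] M [-0.0593  0.0969 -0.0122] w0.999
grip 29.99847561120987 t11.1 tcp [ 0.549  -0.3931  0.102 ] F [ 0.4196 -1.0048  0.3761] M [-0.0501  0.0207  0.0151] w0.168
lift t12.3 tcp [ 0.5485 -0.3928  0.2339] F [ 1.076   1.0841 -1.3878] M [-0.0666  0.0606 -0.0028] w0.171
```

View pics/k2.png

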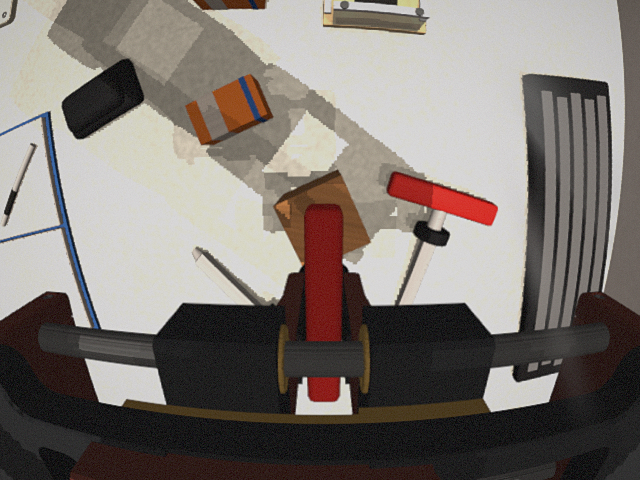

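The key is gripped at the middle of its bar and lifted. I now take it over the boss and lower it under force guard.

```bash
python3 - <<'E'
from h import *
sx,sy=.6066,-.0097
go(sx,sy,.235,.003); movel([sx,sy,.162],v=.12); st("above")
h=movel([sx,sy,.110],v=.03,until_force=8); st("down",h)
E
```

```text
above t14.6 tcp [ 0.6071 -0.01    0.1625] F [ 1.1408  1.2977 -1.1932] M [-0.1199  0.1193 -0.0053] w0.170
down True t15.9 tcp [ 0.6068 -0.0097  0.1157] F [-1.5837 -0.0542  6.8097] M [-0.0365  0.3486  0.0253] w0.167
```

```bash
python3 - <<'E'
from h import *
x,y=.6067,-.0097
movel([x,y,.1165],v=.02)
for d in list(range(15,96,20))+[99,103,106]:
    go(x,y,.1165,.003+np.radians(d)); mz=get_ft_torque()[2]; print(d,round(mz,3),np.array(get_ft_force()))
    if d>90 and abs(mz)>.6: break
st("turned"); cv2.imwrite("pics/turn.png",read_camera("wrist")[:,:,::-1])
E
```

```text
15 -0.014 [ 2.0427 -0.6542 -2.3982]
35 -0.042 [ 2.2476 -2.5334 -3.6682]
55 -0.071 [ 1.9561 -1.9691 -4.6877]
75 -0.098 [ 1.9472 -1.7751 -6.9323]
95 -0.057 [ 3.1572 -1.6272 -8.0698]
99 -0.142 [ 2.0934 -1.8637 -8.2889]
103 -0.185 [ 3.1978 -1.5712 -8.2386]
106 -0.242 [ 3.0938 -2.262  -7.9189]
turned t19.0 tcp [ 0.6067 -0.0097  0.1165] F [ 3.0938 -2.262  -7.9189] M [-0.4378 -0.8027 -0.2425] w0.170
```

```bash
python3 - <<'E'
from h import *
x,y=.6067,-.0097
for d in [110,114]:
    go(x,y,.1165,.003+np.radians(d)); print(d,np.array(get_ft_torque()),np.array(get_ft_force()))
cv2.imwrite("pics/turn2.png",read_camera("wrist")[150:420,190:450,::-1])
for d in [104,97]: # unload before lifting
    go(x,y,.1165,.003+np.radians(d)); print(d,np.array(get_ft_torque()),np.array(get_ft_force()))
E
```

```text
110 [-0.4462 -0.8839 -0.241 ] [ 2.6044 -2.4471 -7.5244]
114 [-0.3947 -0.6581 -0.2588] [ 2.5308 -1.0244 -5.9106]
104 [-0.3861 -0.5562 -0.3473] [ 1.2692 -1.1546 -4.8096]
97 [-0.3193 -0.5359 -0.1691] [ 1.929  -1.8673 -3.1877]
```

View pics/turn2.png

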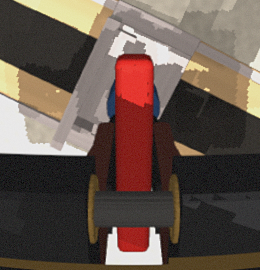

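```bash
python3 - <<'E'
from h import *
x,y=.6067,-.0097
h=movel([x,y,.235],v=.12,until_force=15); st("up",h)
go(x,y-.09,.235,0); c=snap("wrist","w4")
p=proj(c,[[x,y,.039]])[0].astype(int); print(p)
cv2.imwrite("pics/w4c.png",cv2.resize(c["im"][max(0,p[1]-60):p[1]+140,p[0]-100:p[0]+100,::-1],(600,600),interpolation=cv2.INTER_CUBIC))
E
```

```text
up False t21.3 tcp [ 0.606  -0.0096  0.2341] F [ 0.1578 -0.2531 -2.4737] M [ 0.0541  0.0016 -0.0285] w0.171
[324 124]
```

View pics/w4c.png

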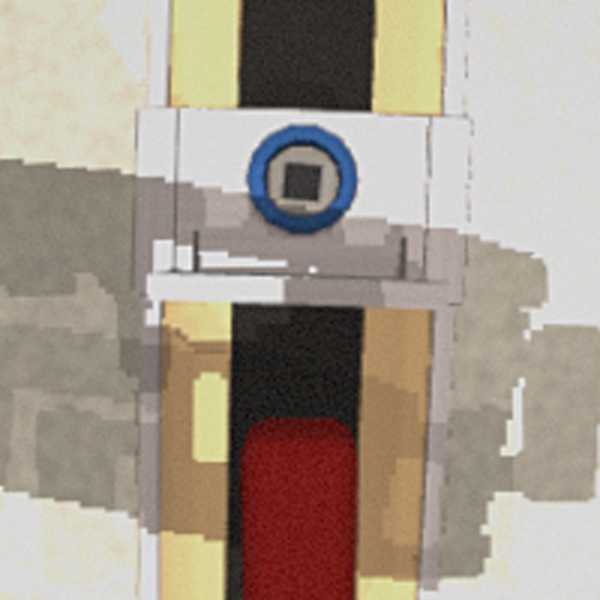

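The socket is now about 6° off square with the image, at crop (302,182). That matches 1.5 rad, so the screw is fully slack. I return the key to its stand and then slide the fence out by the boss.

```bash
cat >> h.py <<'E'
TA=1.541; U=np.array([np.cos(TA),np.sin(TA)]); V=np.array([np.sin(TA),-np.cos(TA)]); TTH=TA-np.pi/2
E
python3 - <<'E'
from h import *
kx,ky,th=np.load("key.npy")
go(kx,ky,.235,th); movel([kx,ky,.108],v=.12); h=movel([kx,ky,.100],v=.03,until_force=5); st("seat",h)
command_gripper(.5); movel([kx,ky,.20],v=.15); st("released")
b=np.array([.6066,-.0097])
go(*b,.10,TTH); movel([*b,.030],v=.12); command_gripper(0); st("boss grip")
e=b+.107*U
h=movel([*e,.030],v=.08,until_force=25); st("slid",h)
command_gripper(.7); movel([*get_tcp_pos()[:2],.12],v=.15); st()
b=e
go(*(b-[0,.069]),.12,0); c=snap("wrist","w5")
for k in blobs(mask(c,((100,120,40),(125,255,255))),300): print("boss",k.mean(0),cv2.minEnclosingCircle(k)[1],rect(cast(c,k,.058)))
go(.600,-.195,.12,0); snap("wrist","w6")
cv2.imwrite("pics/w6c.png",read_camera("wrist")[60:330,150:510,::-1].repeat(2,0).repeat(2,1))
E
```

```text
seat True t25.4 tcp [ 0.5492 -0.3933  0.1018] F [0.447  0.6688 2.9818] M [-0.0831 -0.0004  0.0315] w0.165
released t26.8 tcp [ 0.5485 -0.3927  0.1992] F [ 0.3217  0.8646 -1.0226] M [0.0023 0.1187 0.0277] w0.499
boss grip t29.4 tcp [ 0.6073 -0.0097  0.0309] F [-1.0515  0.0187  4.9898] M [-0.0881  0.1664 -0.0343] w0.367
slid False t30.9 tcp [0.6108 0.0976 0.0309] F [ 0.712  -0.2976  5.931 ] M [ 0.0611  0.1561 -0.0649] w0.367
t32.3 tcp [0.6092 0.0971 0.1195] F [-0.5058 -0.6134 -0.2594] M [-0.0539  0.0444  0.0164] w0.702
boss [136.5462 265.2418] 42.78152084350586 (array([0.4766, 0.0175]), (55.29846954345703, 51.06907653808594), np.float64(-0.07479714290180173))
boss [ 83.024  258.8862] 33.3542594909668 (array([0.43  , 0.0246]), (59.455116271972656, 25.440052032470703), np.float64(1.05724146351075))
boss [326.5065 143.1753] 27.358308792114258 (array([0.6099, 0.0976]), (32.07255935668945, 31.238117218017578), np.float64(-0.0005227785219830139))
boss [178.9621  41.9295] 44.79536056518555 (array([0.517 , 0.1689]), (52.09001922607422, 45.037017822265625), np.float64(-0.2269920055098682))
boss [115.6715  33.2482] 30.42066192626953 (array([0.4693, 0.1813]), (42.046512603759766, 11.383400917053223), np.float64(1.3596175060476465))
```

View pics/w6c.png

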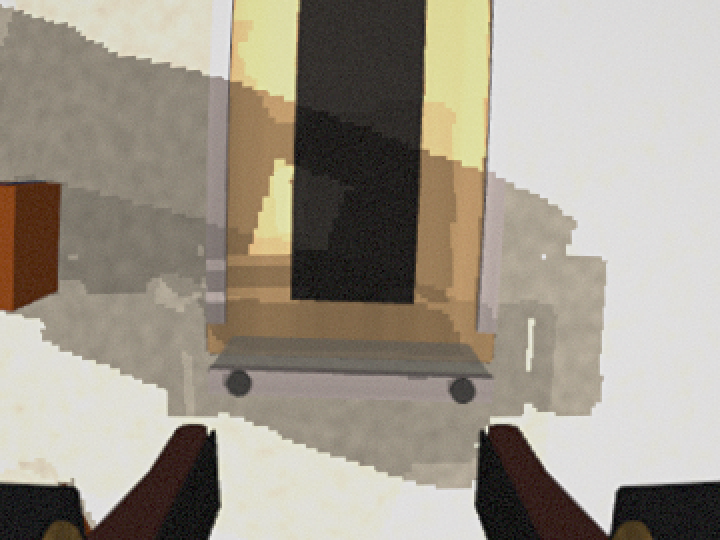

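The end wall shows as a plate: its inner foot runs from crop (228,337) to (477,346), and its top edge from (213,367) to (492,377). The lane lies between columns 291 and 424. I cast both edges, which must agree, and measure the cartons.

```bash
cat >> h.py <<'E'
def cartons(c,zt=.044):
    """cartons whose top face is in view: centre, size, angle of top face (hull of coloured+grey label by convex closing)"""
    out=[]
    for r in (BL,OR):
        pass
    return out
E
python3 - <<'E'
from h import *
c=load("w6")
f=lambda p:(np.array(p)/2+[150,60])
print("foot",cast(c,[f((228,337)),f((477,346))],.010)); print("top",cast(c,[f((213,367)),f((492,377))],.055))
b=np.array([.6099,.0976]); print("lane x at",cast(c,[f((300,0)),f((428,0)),f((291,298)),f((415,303))],.01))
M=b
for P in (cast(c,[f((352,341))],.01)[0,:2],cast(c,[f((352,372))],.055)[0,:2]):
    print("wall->boss along U",(b-P)@U, "lat",(b-P)@V)
# composite of raw carton views
go(.45,.13,.33,0); a=snap("wrist","c1"); print(get_time())
cv2.imwrite("pics/c1c.png",a["im"][:,:,::-1])
E
```

```text
foot [[ 0.5547 -0.1862  0.01  ]
 [ 0.6491 -0.1897  0.01  ]]
top [[ 0.5568 -0.186   0.055 ]
 [ 0.6463 -0.1892  0.055 ]]
lane x at [[ 0.5825 -0.0606  0.01  ]
 [ 0.629  -0.0602  0.01  ]
 [ 0.5789 -0.1714  0.01  ]
 [ 0.625  -0.1733  0.01  ]]
wall->boss along U 0.2855459518772969 lat -0.00016020507868485273
wall->boss along U 0.2852892123768561 lat 0.00015281625275400163
35.2833
```

View pics/c1c.png

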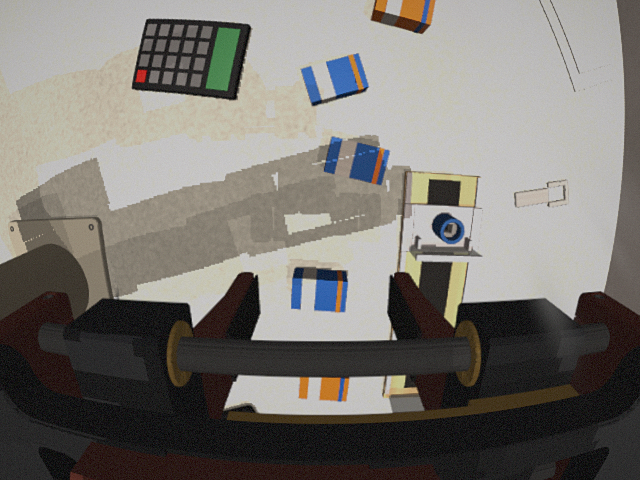

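The two estimates of the wall agree: wall to boss is 285 mm, so the clear opening is 247 mm, and the lane axis matches. The picture shows the cartons at (400,10), (335,78), (357,160), (320,288) and (325,385). I pick each one from a close overhead look.

```bash
cat >> h.py <<'E'
W=np.array([.6014,-.1877])
def look_carton(x,y,name):
    go(x,y-.069,.20,0); c=snap("wrist",name)
    m=mask(c,((100,110,30),(125,255,255)),((3,130,50),(18,255,255))); m[320:]=0
    m[250:,:240]=0; m[250:,400:]=0
    best=None
    for b in blobs(m,600,25):
        r=rect(cast(c,b,.044)); d=np.hypot(*(r[0]-[x,y]))
        if best is None or d<best[0]: best=(d,r,b)
    return best[1]
def pick(x,y,name):
    r=look_carton(x,y,name); print(name,r)
    if np.hypot(*(r[0]-[x,y]))>.015: r=look_carton(*r[0],name+"b"); print("again",r)
    assert 65<r[1][0]<79 and 39<r[1][1]<50,r
    th=r[2]+np.pi/2; th=(th+np.pi/2)%np.pi-np.pi/2
    command_gripper(.8) if get_grip_width()<.75 else None
    go(*r[0],.09,th); movel([*r[0],.008],v=.12); command_gripper(0)
    w=get_grip_width()*88; print("w mm",w); assert 40<w<48
    movel([*r[0],.20],v=.2)
def place(d,layer,push):
    z=.018+.044*layer; p=W+(d+(.006 if push else 0))*U
    go(*p,z+.06,TTH); movel([*p,z+(.002 if push else .004)],v=.12)
    if push:
        e=W+(d-.006)*U
        h=movel([*e,z+.002],v=.02,until_force=6); st("push",h); print("d at stop",(np.array(get_tcp_pos()[:2])-W)@U)
        p=np.array(get_tcp_pos()[:2])
    h=movel([*p,z-.004],v=.02,until_force=5); st("set",h)
    command_gripper(.68); q=get_tcp_pos(); movel([q[0],q[1],z+.09],v=.2)
E
python3 - <<'E'
from h import *
pick(.457,.0075,"p1"); place(.036,0,True)
E
```

```text
p1 (array([0.4431, 0.0083]), (70.83755493164062, 44.046791076660156), np.float64(-0.07752461933220633))
w mm 44.05532634875322
push True t42.5 tcp [ 0.6024 -0.1499  0.02  ] F [ 1.6849  1.7027 -1.32  ] M [ 0.1153 -0.0512 -0.0001] w0.501
d at stop 0.03777284246423737
set True t42.7 tcp [ 0.6024 -0.15    0.018 ] F [-0.602  -0.1831  4.2539] M [-0.0898  0.036   0.0024] w0.499
```

```bash
python3 - <<'E'
from h import *
pick(.447,-.144,"p2"); place(.108,0,True)
pick(.4447,.1406,"p3"); place(.180,0,True)
go(*(W+.108*U-[0,.069]),.20,0); c=snap("wrist","w7"); print(get_time())
cv2.imwrite("pics/w7c.png",c["im"][20:300,190:470,::-1].repeat(2,0).repeat(2,1))
E
```

```text
p2 (array([ 0.449 , -0.1437]), (71.56073760986328, 43.713226318359375), np.float64(-0.08172868542900602))
w mm 43.815842522133636
push True t51.2 tcp [ 0.6046 -0.078   0.02  ] F [ 0.085   1.4288 -1.2741] M [ 0.2295 -0.0578 -0.0237] w0.497
d at stop 0.10970234695301455
set True t51.5 tcp [ 0.6045 -0.078   0.0179] F [-0.5048  1.2159  3.379 ] M [-0.0397  0.0372 -0.0516] w0.499
p3 (array([0.4892, 0.1798]), (71.01023864746094, 46.87696838378906), np.float64(-0.22493071882614668))
again (array([0.4894, 0.1808]), (71.2735366821289, 43.89080047607422), np.float64(-0.21865444708515724))
w mm 43.91869285403168
push True t59.9 tcp [ 0.6069 -0.006   0.0201] F [ 0.8973  1.1467 -0.6051] M [ 0.2461 -0.0209 -0.0036] w0.502
d at stop 0.18177996152088693
set True t60.1 tcp [ 0.6069 -0.006   0.018 ] F [-0.1169  0.2842  4.5288] M [-0.0533  0.1012 -0.0041] w0.499
61.9667
```

View pics/w7c.png

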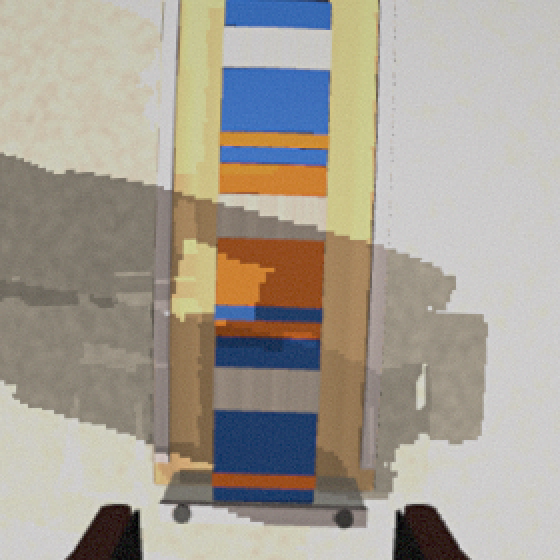

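The bottom course is straight and closed up against the wall, with clean joints at crop rows 335 and 163. Next come the upper courses.

```bash
python3 - <<'E'
from h import *
pick(.450,-.284,"p4"); place(.0732,1,False)
pick(.461,.277,"p5"); place(.1466,1,False)
pick(.547,.380,"p6"); place(.1098,2,False)
go(*(W+.108*U-[0,.069]),.30,0); c=snap("wrist","w8"); s=snap("side","s3"); print(get_time())
cv2.imwrite("pics/w8c.png",np.hstack([c["im"][20:320,170:470,::-1],cv2.resize(s["im"][200:320,260:430,::-1],(425,300))]))
E
```

```text
p4 (array([ 0.4526, -0.2858]), (71.58609771728516, 43.77378463745117), np.float64(0.3899335220647313))
w mm 43.52954328888635
set True t69.0 tcp [ 0.6045 -0.1148  0.0622] F [0.0889 0.3427 3.8399] M [-0.1074  0.1749  0.0088] w0.494
p5 (array([0.4628, 0.2825]), (71.1542739868164, 44.12607955932617), np.float64(0.28778641384760184))
w mm 43.95889415240872
set True t78.2 tcp [ 0.6067 -0.0413  0.0622] F [0.3728 1.1815 3.5725] M [-0.0765  0.2072 -0.023 ] w0.502
p6 (array([0.5514, 0.3868]), (71.44646453857422, 44.02550506591797), np.float64(-0.21312971940378755))
w mm 44.21771952718605
set True t87.3 tcp [ 0.6056 -0.0781  0.1063] F [-0.31    1.0463  4.2821] M [-0.1036  0.1825 -0.03  ] w0.501
89.0667
```

View pics/w8c.png

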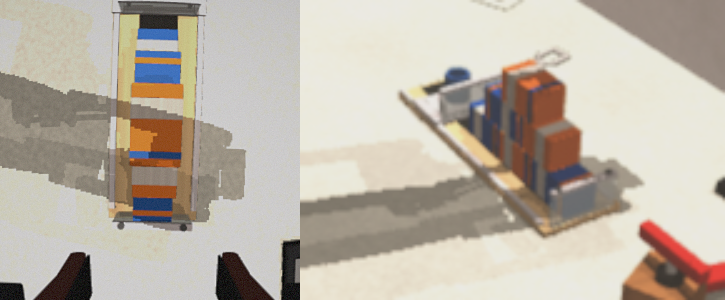

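The stack is a clean running bond of 3, 2 and 1. Now I slide the fence in, under force guard.

```bash
python3 - <<'E'
from h import *
b=np.array([.6099,.0976])
go(*b,.25,TTH); movel([*b,.030],v=.15); command_gripper(0); st("boss grip")
h=movel([*(b-.020*U),.030],v=.06); st("slid",h)
e=b-.042*U
h=movel([*e,.030],v=.015,until_force=12); st("snug",h); p=np.array(get_tcp_pos()[:2]); print("clear by boss",(p-W)@U-.038)
command_gripper(.6); p=np.array(get_tcp_pos()[:2]); movel([*p,.14],v=.15)
go(*(p-[0,.069]),.16,0); c=snap("wrist","w9")
for k in blobs(mask(c,((100,120,40),(125,255,255))),300):
    r=rect(cast(c,k,.058))
    if np.hypot(*(r[0]-p))<.02: print("boss",r,(r[0]-W)@U-.038)
m=mask(c,((0,0,0),(180,255,90))); q=proj(c,[[*p,.039]])[0]; s=np.zeros_like(m); a,bb=int(q[0]),int(q[1]); s[bb-11:bb+11,a-11:a+11]=m[bb-11:bb+11,a-11:a+11]
for k in blobs(s,30,1): print("socket",rect(cast(c,k,.039)))
cv2.imwrite("pics/w9c.png",cv2.resize(c["im"][bb-60:bb+140,a-100:a+100,::-1],(600,600),interpolation=cv2.INTER_CUBIC))
E
```

```text
boss grip t92.2 tcp [0.6108 0.0976 0.0303] F [ 3.6199 -0.2484 -0.559 ] M [-0.1268 -0.3094 -0.0358] w0.369
slid False t92.7 tcp [0.6101 0.0769 0.0303] F [ 5.0575 -2.5095  0.141 ] M [-0.4245 -0.5689 -0.033 ] w0.369
snug True t93.5 tcp [0.6098 0.0678 0.0303] F [-0.7566  2.3157  4.3478] M [0.1691 0.3219 0.0367] w0.368
clear by boss 0.21763242573190703
boss (array([0.6091, 0.0677]), (31.57845687866211, 31.21734619140625), np.float64(-0.002472878230193487)) 0.2175368271898427
socket (array([0.609 , 0.0675]), (12.772849082946777, 11.404386520385742), np.float64(-0.004418051090386399))
```

View pics/w9c.png

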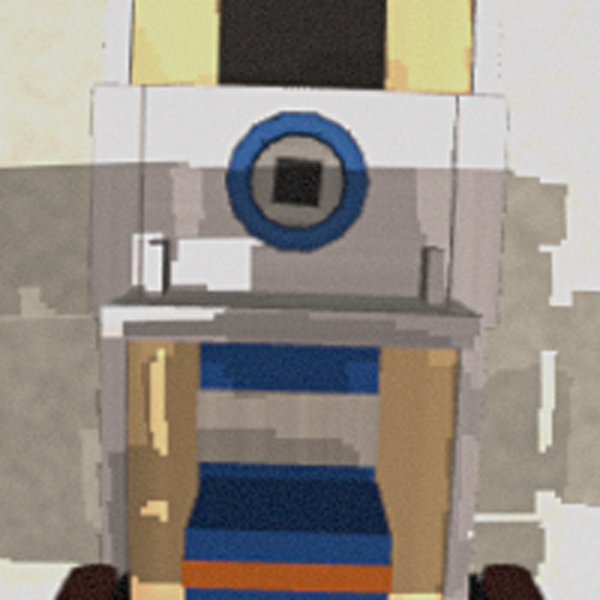

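The boss is at 217.6 mm clear, which matches the far end of the three cartons, so the fence is snug. The socket at crop (297,181) is still turned about -4° mod 90°, i.e. fully slack. I fetch the key, insert it at 86°, and tighten.

```bash
python3 - <<'E'
from h import *
go(.6,-.1,.30,0)
c,s,a=keylook(.549,-.393,"k3"); print(c,s,a)
assert 80<s[0]<95 and 11<s[1]<19
th=(a+np.pi/2+np.pi/2)%np.pi-np.pi/2
command_gripper(1.0)
go(*c,.17,th); movel([*c,.102],v=.1); command_gripper(0); st("grip")
movel([*c,.30],v=.2); np.save("key2.npy",[c[0],c[1],th])
x,y=.6093,.0677
t0=np.radians(86)
go(x,y,.30,t0); movel([x,y,.162],v=.12)
h=movel([x,y,.110],v=.03,until_force=8); st("down",h)
E
```

```text
[ 0.5485 -0.3935] (86.95123291015625, 14.400086402893066) -1.5672889215329446
grip t100.6 tcp [ 0.5485 -0.3935  0.102 ] F [0.3197 0.506  0.1288] M [-0.0801 -0.0277 -0.0028] w0.168
down True t106.2 tcp [0.6096 0.0677 0.1156] F [-1.5379 -0.1025  6.3472] M [-0.0025  0.2603  0.0172] w0.166
```

```bash
python3 - <<'E'
from h import *
x,y=.6095,.0677
for d in [66,46,26,6,-8,-14,-20,-26,-30]:
    go(x,y,.1162,np.radians(d)); print(d,np.array(get_ft_torque()),np.array(get_ft_force()))
go(x,y,.1162,np.radians(-14)); print(np.array(get_ft_torque()),np.array(get_ft_force()))
go(x,y,.1162,np.radians(-6)); print(np.array(get_ft_torque()),np.array(get_ft_force()))
h=movel([x,y,.235],v=.1,until_force=15); st("up",h)
go(x,y-.085,.235,0); c=snap("wrist","w10")
p=proj(c,[[x,y,.039]])[0].astype(int)
m=mask(c,((0,0,0),(180,255,90)));s=np.zeros_like(m);s[p[1]-9:p[1]+9,p[0]-9:p[0]+9]=m[p[1]-9:p[1]+9,p[0]-9:p[0]+9]
for k in blobs(s,30,1): print("socket",rect(cast(c,k,.039)))
cv2.imwrite("pics/w10c.png",cv2.resize(c["im"][p[1]-40:p[1]+40,p[0]-40:p[0]+40,::-1],(480,480),interpolation=cv2.INTER_CUBIC))
E
```

```text
66 [-0.2907 -0.1405  0.0404] [ 0.7907 -1.2837 -1.5209]
46 [-0.3594 -0.0771  0.0995] [ 0.555  -1.0721 -1.1364]
26 [-0.2584 -0.0265  0.0564] [ 0.4736 -0.8816 -1.8393]
6 [-0.2796  0.0075  0.0398] [-0.52   -1.1584 -2.0948]
-8 [-0.2284  0.03    0.0569] [-0.0564  0.1337 -1.9784]
-14 [-0.198   0.0222  0.0531] [ 0.8383 -0.8357 -1.5228]
-20 [-0.1643  0.067   0.1539] [ 0.015  -0.5598 -1.5121]
-26 [-0.0736  0.1013  0.209 ] [-0.3536  0.1162 -1.723 ]
-30 [-0.128   0.0506  0.1862] [ 0.472   0.3182 -2.4227]
[-0.136   0.0723  0.0788] [-0.1092 -0.623  -1.3227]
[-0.0839  0.0816  0.0254] [ 0.119  -0.7392 -0.9964]
up False t111.2 tcp [0.609  0.0677 0.2342] F [-0.5606 -0.4685 -1.7961] M [-0.1054  0.0271  0.001 ] w0.173
socket (array([0.6097, 0.0675]), (10.620436668395996, 10.435051918029785), np.float64(1.5678921496261653))
```

View pics/w10c.png

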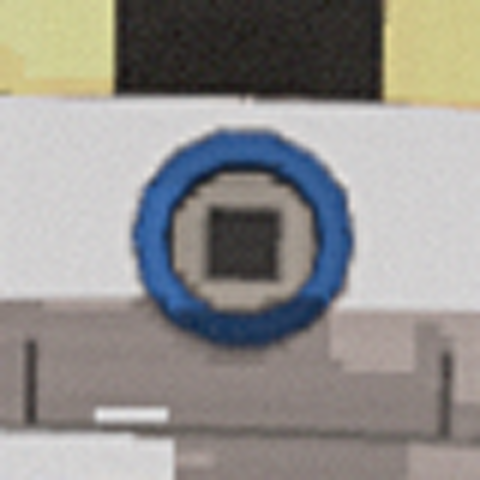

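The socket is back in line with the display, square at crop (243,243), and the torque rose at the stop, so the screw is tight. I stow the key and let go.

```bash
python3 - <<'E'
from h import *
kx,ky,th=np.load("key2.npy")
p=get_tcp_pos(); movel([p[0],p[1],.30],v=.2)
go(kx,ky,.30,th); movel([kx,ky,.108],v=.13); h=movel([kx,ky,.098],v=.03,until_force=5); st("seat",h)
command_gripper(.5); movel([kx,ky,.22],v=.15); st("released")
c,s,a=keylook(.549,-.393,"k4"); print(c,s,a)
go(.45,-.1,.35,0); s=snap("side","s9"); t=snap("top","t9"); print(get_time())
cv2.imwrite("pics/fin.png",np.hstack([cv2.resize(s["im"][200:400,260:480,::-1],(440,400)),cv2.resize(t["im"][160:310,215:350,::-1],(360,400))]))
E
```

```text
seat True t115.5 tcp [ 0.5489 -0.3938  0.1015] F [ 0.2742 -0.2508  3.2498] M [-0.0041  0.0585 -0.0221] w0.169
released t117.1 tcp [ 0.5479 -0.3931  0.219 ] F [-0.4383  0.4524 -0.5703] M [-0.0997  0.0336 -0.05  ] w0.502
[ 0.5482 -0.3934] (87.09078216552734, 14.26822280883789) -1.5700930293184001
119.1417
```

View pics/fin.png

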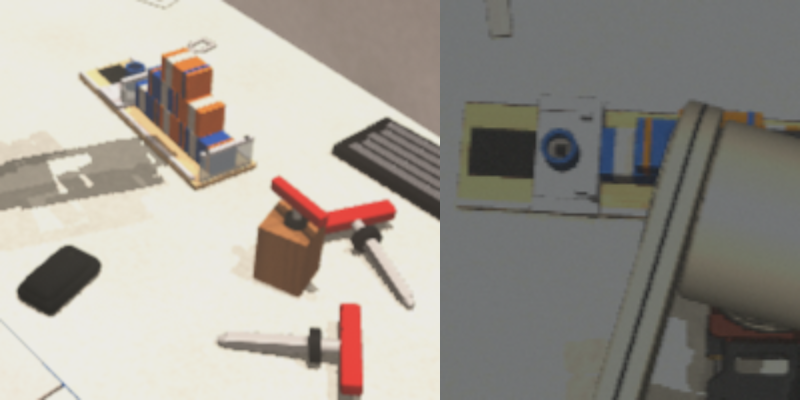

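The final view shows the stack held snug by the fence and the key standing in its block. The calculator, mouse and opener were left alone. Handing in.

```bash
python3 -c "
from station import *
print(job_done())"
```

```text
the job is handed in; nothing more can be done
None
```

The job is handed in at about 119 s of the allowed 210 s: all six cartons are stacked 3-2-1 in running bond, the fence is snug against the bottom course, the screw looks fully tight (socket back to its starting angle, torque rising at the stop), and the key is standing in its stand with the gripper clear; the two look-alike keys toppled early on, which I don't think the arm caused, and still lie flat on the counter.

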